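# Find the jar with the loose cap, tighten it and shelve it

### The arm

A 6-joint arm with a two-finger parallel gripper is mounted at the origin on the work surface. World frame = base frame: x ahead of the robot, y to its left, z up, the work surface at z = 0. Lengths are in m, angles in rad, forces in N, time in s.
With the tool pointing down it reaches from about 0.35 to 0.975 m from the base axis. Payload 4.9 kg.
Tool frame: the origin (TCP) lies between the finger pads; the fingertips stand 22 mm ahead of it and the grasp point (between the pads) lies 3 mm ahead of it; z points along the fingers, y is the line along which they close (so a half turn about z gives the same grasp; the last joint's range is limited). The gripper opens to 85 mm and grips with 20 to 120 N. Pads are 22 mm wide; open, the fingers measure 114 mm over their backs; the gripper's body (76 mm by 85 mm) begins 54 mm behind the grasp point. The pads swing forward as they close: fully open they stand 13 mm farther back than shut.
Start: joints at [-1.284, 0.053, 1.613, -0, 1.476, -0.119], TCP at [0.247, -0.574, 0.253] pointing down, gripper open.
Joint ranges: [-3.01, 3.01], [-1.01, 2.22], [0.06, 2.58], [-1.02, 4.17], [0.09, 2.62], [-3.14, 3.14]. Speed limits (rad/s): [2.57, 2.57, 3.14, 3.14, 3.14, 3.14].

### API

Orientations are given as a unit quaternion [w, x, y, z].
In Python, from plant import state, grab_frame, get_calibration, job_done, recognise, regions_of gives the robot as it stands.
- The arm moves only by the tool apply_moves, never from a script. Its argument "targets" is a list of rows, each an object with "translation": the shift along the tool's x, y, z normalised to -1 to 1, where 1 is 100 mm, a list of three; "twist": the turn about the tool's z normalised to -1 to 1, where 1 is 0.1 rad; "hand": the opening, from 0 (shut) to 1 (fully open). A call has 1 to 8 rows; each row shifts and turns the commanded pose from where the row before left it, along the tool's axes as they then stand; what a row does not reach is not made up. A row lasts 1/10 s, in which the tool goes at most 50 mm and 8.59 degrees, less where a joint would pass 70% of its speed; a pose out of reach is approached as far as the arm can. A call with a number of a shift or a turn outside -1 to 1 is refused whole. A call with a gripper value outside its range is refused whole. The fingers move at their own pace and stop on an object; the grip force is fixed at half the most. Time passes only in rows, so rows that do not move let the fingers close. It gives the time, the measured TCP pose, the force, the opening and the grip force at its end, in the units of the state.
- state(): the state, without advancing time (a new reading comes with each control period).
- grab_frame(name): name is "scene" or "side" or "wrist"; returns the picture (480x640x3 uint8, red, green, blue); there is no depth.
- get_calibration(name): a dict with "camera_matrix" (3x3 intrinsics, pixels), "pose" (4x4, takes a point from camera to world coordinates). Camera axes: x right, y up, looking along -z (the intrinsics and any distortion apply to the point x, -y, -z); pixel columns grow to the right and rows downward; lengths in m; the calibration is good to about 2 mm. A picture is of the moment at which its call begins: read the wrist's pose just before it. get_calibration takes no time and is no camera call; for the wrist camera it gives the pose at the moment of the call.
- job_done(): hands the job in; it is judged then, once.
Trained networks look in the newest picture that a camera, given by its name, has taken for a name from the list of things; names that differ only in an ending like _2 or _b are one class to them, and where a whole thing is asked for, a point or a joint stands for the part that bears it (a point fixed in the world has none). Each returns a list of dicts, best first, with "score" (0 to 1); they miss things now and then, are a little off and sometimes report something else, mostly with a low value. They report only what shows in the picture. A call takes as long as a camera call. They do not tell look-alikes from the thing itself.
- recognise(camera, query): "point" ([x, y, z] in m, in world coordinates, good to about 4 mm: the middle of the surface that is visible of it).
- regions_of(camera, query): "pixels" (480x640 bool, what is visible of it).
The state is a dict: "time": time; "joint_pos": joint angles; "joint_vel": joint speeds; "joint_efforts": joint torques, N m; "tool_pos": TCP position; "tool_rot": TCP orientation; "contact_force": force on the tool from outside, world axes, zero at the start; "ft_torque": the same for the moment, N m; "gripper_width": opening from 0.0 (shut) to 1.0 (fully open); "grasp_force": force on a finger pad.
Only numpy, scipy, OpenCV 4.12 (cv2) and the standard library are available. Lean on these libraries where they do the work, as an engineer would, in place of code of your own. Each camera call takes 0.05 s, during which the arm holds its last target. There are 200 camera calls.

### The job

One of the two red jars on the desk has a loose screw cap: tug the caps straight up to feel which one lifts off its jar. Carry that jar by its body, not by its loose cap, to the small channel cradle that keeps it from spinning, let go of it there, and screw its cap clockwise until it stops; then stand the jar upright on the low wooden desk shelf and let go. Leave the other jar standing where it is, and do not tip the jars or disturb the mug, drink can and remote control.

Things in the scene. Friction and masses are not known exactly. Their poses are not given: they have to be found in the camera images.
- jar_a: square red jar, 56 x 56 mm wide and 92 mm tall to its flat shoulder, rounded edges, pale label band, about 0.34 kg, with a round yellow screw cap on top (48 mm diameter, reaching from 97 to 121 mm above the jar's foot). Origin: centre of its underside; x and y square to its sides, z up. Starts upright on the desk. One of jar_a and jar_b, which look alike, has a loose cap; the names and places do not tell which.
- jar_b: square red jar, 56 x 56 mm wide and 92 mm tall to its flat shoulder, rounded edges, pale label band, about 0.34 kg, with a round yellow screw cap on top (48 mm diameter, reaching from 97 to 121 mm above the jar's foot). Origin: centre of its underside; x and y square to its sides, z up. Starts upright on the desk. One of jar_a and jar_b, which look alike, has a loose cap; the names and places do not tell which.
- lid_a: cap of jar_a: rises and turns with it. Origin on the jar's axis, 92 mm above the foot when the cap is down; z up; black mark on top towards x. The cap's gripping side reaches 5 to 29 mm above this. A loose cap pulled up lifts 5 to 7 mm (then the jar hangs from it) and drops back when let go; this play shrinks to nothing as it is screwed on. A tight cap stays at 92 mm: the whole jar comes up with it.
- lid_b: cap of jar_b: rises and turns with it. Origin on the jar's axis, 92 mm above the foot when the cap is down; z up; black mark on top towards x. The cap's gripping side reaches 5 to 29 mm above this. A loose cap pulled up lifts 5 to 7 mm (then the jar hangs from it) and drops back when let go; this play shrinks to nothing as it is screwed on. A tight cap stays at 92 mm: the whole jar comes up with it.
- lid_a_turn (a joint): turn of jar_a's cap on its jar, rad, from a mark of no meaning: the value alone does not tell whether it is tight. Grows as the cap is screwed on, clockwise seen from above. A loose cap turns with about 0.15 N m and needs 1.05 to 1.4 rad to come to a hard stop, where it is tight and stays; a tight one does not turn by hand (4 N m).
- lid_b_turn (a joint): turn of jar_b's cap on its jar, rad, from a mark of no meaning: the value alone does not tell whether it is tight. Grows as the cap is screwed on, clockwise seen from above. A loose cap turns with about 0.15 N m and needs 1.05 to 1.4 rad to come to a hard stop, where it is tight and stays; a tight one does not turn by hand (4 N m).
- cradle: fixed channel cradle: rubber base 86 x 92 mm, 6 mm thick, with two aluminium walls 74 mm long (along its x), 10 mm thick, their tops 28 mm above the desk; the channel between them is 64 mm wide (y) and open at both ends. Origin: centre of its underside, on the desk; a jar standing in it has its foot 6 mm above that point, with its sides along the walls (any of its four ways round).
- desk_shelf: fixed low wooden shelf on the desk, board 180 (x) x 200 mm (y), its flat empty top 60 mm above the desk. Origin: under the centre of the board, at desk height.
- mug: loose white mug, 76 mm wide, 90 mm tall, handle towards its y. Origin: centre of its underside. A bystander.
- drink_can: loose drink can with a yellow band, 66 mm wide, 115 mm tall. Origin: centre of its underside. A bystander.
- remote: loose white remote control, lying, 150 (x) x 50 x 22 mm. Origin: centre of its underside. A bystander.
There are look-alikes about, which are no part of the job. There is more than one size of the cradle; the job needs the larger.

How it is judged:
On the way, in this order (a step that is already met when the one before it is completed fails the run):
1. the loose cap has been tugged up: it stands 3 mm or more above its rest on its jar (z of lid_a in the frame of jar_a above 0.095 m), for 0.1 s.
2. the jar with the loose cap stands in the cradle between its walls and the fingers have let go of it (x of jar_a in the frame of cradle between -0.025 and 0.025 m and y of jar_a in the frame of cradle between -0.009 and 0.009 m and z of jar_a in the frame of cradle below 0.014 m and angle between jar_a's own z axis and vertical below 0.12 rad and contact force between the fingers and jar_a below 0.3 N), for 0.2 s.
3. its cap is screwed to the stop (within 0.15 rad) while the jar stands in the cradle (value of joint lid_a_turn above 1.25 rad and x of jar_a in the frame of cradle between -0.025 and 0.025 m and y of jar_a in the frame of cradle between -0.009 and 0.009 m and z of jar_a in the frame of cradle below 0.014 m and angle between jar_a's own z axis and vertical below 0.12 rad), for 0.2 s.
At the end, for the whole second after the job is handed in: The jar that had the loose cap stands upright (within 0.1 rad), at rest and released on the desk shelf's top, its centre over the board (5 mm or more inside the edge), with its cap within 0.15 rad of the stop; the other jar stands upright on the desk within 50 mm of where it was; nothing is held (value of joint lid_a_turn above 1.25 rad and x of jar_a in the frame of desk_shelf between -0.085 and 0.085 m and y of jar_a in the frame of desk_shelf between -0.095 and 0.095 m and z of jar_a in the frame of desk_shelf between 0.056 and 0.066 m and angle between each of jar_a, jar_b's own z axis and vertical below 0.1 rad and linear speed of jar_a below 0.02 m/s and distance of jar_b from where it was at the start of the episode below 0.05 m and height (world z) of jar_b below 0.005 m and contact force between the fingers and anything else below 0.3 N); the robot touches nothing.
It fails at once if the jar is carried (foot more than 35 mm above the desk) with the fingers on its cap while that cap is loose (value of joint lid_a_turn below 1.25 rad and height (world z) of jar_a above 0.035 m and contact force between the fingers and lid_a above 1 N).
It fails at once if a jar is tipped by more than 0.6 rad (angle between any of jar_a, jar_b's own z axis and vertical above 0.6 rad).
It fails at once if the mug, drink can or remote control is moved by more than 40 mm (distance of any of mug, drink_can, remote from where it was at the start of the episode above 0.04 m).
It also fails if it takes over 72 s, if anything falls off the work surface, if the arm or the gripper's body presses on something with over 40 N, if the wrist force passes 120 N, or if a joint passes its speed limit or range.

## Working session

There is one attempt and no reset: what is moved stays moved. The work goes in short steps, Python scripts to look and compute and a tool call to move; the robot and the scene stay as the last step left them, time stands still between calls to the robot, and variables do not carry over. Pictures are saved under pics/ and viewed, at most 12 in all, crops included, and the job is handed in when it is done.

Besides the shell and the picture viewer there is one more tool, called in YAML: its name, and indented under it one key for each argument. apply_moves: Moves the arm, as the interface text tells. Its arguments: {"type":"object","properties":{"targets":{"type":"array"}},"required":["targets"]}

```bash
mkdir -p pics
python3 - <<'E'
from plant import *
import cv2, numpy as np
s=state(); print({k:np.round(v,3) for k,v in s.items()})
ims=[]
for c in("scene","side"):
    im=grab_frame(c); cv2.imwrite(f"pics/{c}0.png",im[:,:,::-1])
    for q in("jar_a","lid_a","cradle","desk_shelf","mug","drink_can","remote"):
        for r in recognise(c,q):
            print(c,q,round(r["score"],2),np.round(r["point"],3))
    k=get_calibration(c);print(np.round(k["camera_matrix"],1).tolist(),np.round(k["pose"],3).tolist())
E
```

```text
{'time': np.float64(0.0), 'joint_pos': array([-1.284,  0.053,  1.614, -0.   ,  1.476, -0.119]), 'joint_vel': array([ 0.001,  0.001, -0.   , -0.001,  0.001, -0.001]), 'joint_efforts': array([-1.0000e-03, -3.9368e+01, -3.7018e+01, -0.0000e+00,  7.0000e-03,
       -0.0000e+00]), 'tool_pos': array([ 0.247, -0.574,  0.252]), 'tool_rot': array([-0.001,  0.979,  0.202, -0.   ]), 'contact_force': array([-0.342, -0.778,  0.465]), 'ft_torque': array([-0.011, -0.014,  0.016]), 'grasp_force': np.float64(0.0), 'gripper_width': np.float64(0.997)}
scene jar_a 0.95 [ 0.457 -0.184  0.086]
scene jar_a 0.76 [ 0.646 -0.183  0.086]
scene lid_a 0.95 [ 0.64  -0.196  0.12 ]
scene lid_a 0.61 [ 0.445 -0.192  0.123]
scene cradle 0.69 [0.507 0.05  0.005]
scene cradle 0.67 [ 0.363 -0.016  0.006]
scene desk_shelf 0.76 [0.504 0.322 0.061]
scene desk_shelf 0.18 [ 0.457 -0.185  0.082]
scene mug 0.59 [0.723 0.026 0.047]
scene drink_can 0.82 [ 0.566 -0.432  0.091]
scene remote 0.76 [0.73  0.227 0.022]
[[533.0, 0.0, 322.8], [0.0, 533.0, 249.1], [0.0, 0.0, 1.0]] [[-0.664, -0.65, 0.369, 0.99], [0.748, -0.576, 0.329, 0.346], [-0.001, 0.495, 0.869, 1.131], [0.0, 0.0, 0.0, 1.0]]
side jar_a 0.93 [ 0.63  -0.18   0.068]
side jar_a 0.66 [ 0.439 -0.181  0.072]
side lid_a 0.69 [ 0.633 -0.192  0.121]
side lid_a 0.64 [ 0.441 -0.188  0.121]
side cradle 0.77 [0.504 0.048 0.009]
side cradle 0.66 [ 0.361 -0.018  0.009]
side cradle 0.32 [ 0.631 -0.178  0.067]
side cradle 0.32 [ 0.631 -0.192  0.117]
side cradle 0.17 [ 0.634 -0.19   0.118]
side desk_shelf 0.82 [0.487 0.353 0.059]
side mug 0.79 [0.724 0.055 0.06 ]
side drink_can 0.64 [ 0.556 -0.428  0.073]
side remote 0.84 [0.721 0.236 0.015]
side remote 0.17 [ 0.437 -0.186  0.12 ]
[[543.1, 0.0, 319.1], [0.0, 543.1, 234.8], [0.0, 0.0, 1.0]] [[-0.989, 0.068, -0.13, 0.379], [-0.146, -0.573, 0.806, 1.035], [-0.02, 0.817, 0.577, 0.875], [0.0, 0.0, 0.0, 1.0]]
```

View pics/scene0.png

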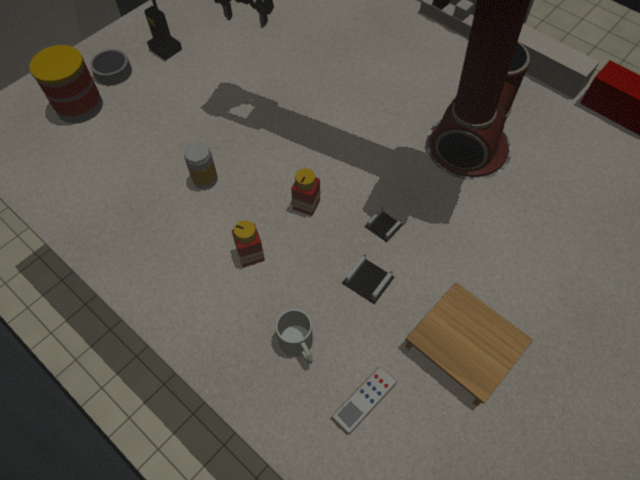

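View pics/side0.png

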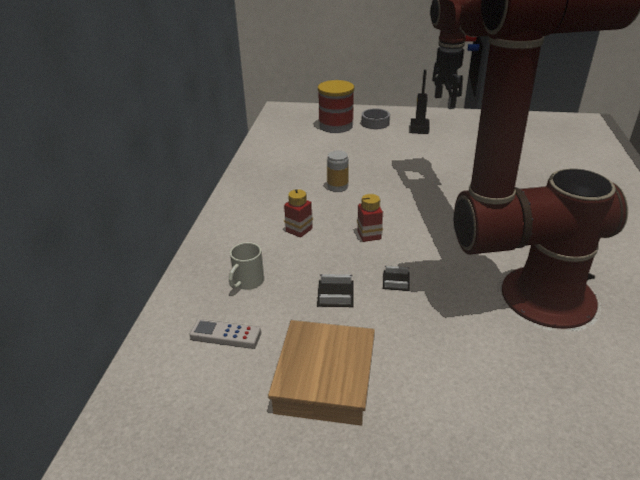

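Two cradles show. One is at scene (368,280), about (0.505,0.049), and the other at (384,223), about (0.362,-0.017). The first looks larger, so I'll measure both and check in one crop. Jars: scene (305,190) and (247,242); can (200,165); mug (295,333); remote (364,399); shelf (468,340).

```bash
cat > h.py <<'E'
from plant import *
import cv2, numpy as np
def onplane(cal,px,z):
    K=np.array(cal["camera_matrix"]);T=np.array(cal["pose"]);px=np.atleast_2d(px).astype(float)
    d=np.c_[(px[:,0]-K[0,2])/K[0,0],-(px[:,1]-K[1,2])/K[1,1],-np.ones(len(px))]@T[:3,:3].T
    return T[:3,3]+d*((z-T[2,3])/d[:,2])[:,None]
def rect(cal,mask,z):
    m=mask.astype(np.uint8); n,l,st,_=cv2.connectedComponentsWithStats(m)
    m=(l==1+st[1:,4].argmax()); v,u=np.nonzero(m)
    p=onplane(cal,np.c_[u,v],z)[:,:2]
    (c,s,a)=cv2.minAreaRect((p*1000).astype(np.float32))
    return np.round(c,1),np.round(s,1),round(a,1)
def quat():
    s=state();w,x,y,z=s["tool_rot"]
    from scipy.spatial.transform import Rotation as R
    return s["tool_pos"],R.from_quat([x,y,z,w]).as_matrix()
def go(p,yaw=None):
    t,M=quat(); d=M.T@(np.array(p)-t)
    out="shift(x100mm) %s"%np.round(d*10,2)
    if yaw is not None:
        # tool y axis direction angle in world
        cur=np.degrees(np.arctan2(M[1,1],M[0,1])); dd=(yaw-cur+90)%180-90
        out+=" tool y at %.1f, twist units %.2f"%(cur,-np.radians(dd)*10)
    print(out)
E
python3 - <<'E'
from h import *
for c in("scene","side"):
    im=grab_frame(c); cal=get_calibration(c)
    if c=="scene": cv2.imwrite("pics/crop1.png",cv2.resize(im[160:320,220:420,::-1],None,fx=4,fy=3.75,interpolation=cv2.INTER_CUBIC))
    for q,z in(("cradle",.015),("desk_shelf",.06),("lid_a",.121),("remote",.022)):
        for r in regions_of(c,q)[:2]: print(c,q,round(r["score"],2),rect(cal,r["pixels"],z))
go((.445,-.19,.25),0)
E
```

```text
scene cradle 0.74 (array([505. ,  54.4]), array([94. , 92.8]), 5.7)
scene desk_shelf 0.77 (array([502.1, 314.1]), array([199.6, 195.1]), 88.7)
scene lid_a 0.62 (array([ 642.1, -197.9]), array([61.1, 46.9]), 45.2)
scene lid_a 0.59 (array([ 446.9, -196. ]), array([58.8, 45. ]), 42.1)
scene remote 0.76 (array([729.6, 225.3]), array([ 52.7, 151.3]), 87.7)
side cradle 0.9 (array([501.9,  52.8]), array([ 84.1, 118.3]), 5.6)
side cradle 0.79 (array([360.5, -10.7]), array([65.1, 91.8]), 0.7)
side desk_shelf 0.87 (array([491.9, 332.5]), array([238.5, 180.9]), 88.8)
side lid_a 0.83 (array([ 437.9, -186.2]), array([45.1, 75.7]), 4.7)
side lid_a 0.55 (array([ 632.7, -189.5]), array([48.8, 78.5]), 9.4)
shift(x100mm) [ 3.34 -2.75  0.03] tool y at -66.8, twist units -11.65
```

View pics/crop1.png

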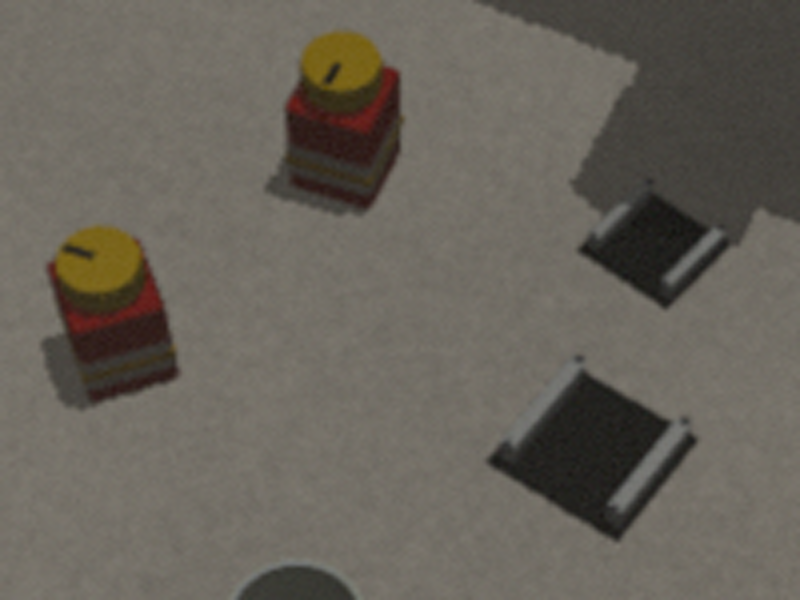

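The crop confirms it: the cradle at scene (368,280), about 94 x 92 mm, is the larger one, with its walls along world x at about 5°. The other measures about 65 mm wide. The marks on the two caps point different ways. Next I move over the near jar.

apply_moves:
  targets:
    - {"translation": [0.37, -0.3, 0], "twist": 0, "hand": 1}
    - {"translation": [0.37, -0.3, 0], "twist": 0, "hand": 1}
    - {"translation": [0.37, -0.3, 0], "twist": 0, "hand": 1}
    - {"translation": [0.37, -0.3, 0], "twist": 0, "hand": 1}
    - {"translation": [0.37, -0.3, 0], "twist": 0, "hand": 1}
    - {"translation": [0.37, -0.3, 0], "twist": 0, "hand": 1}
    - {"translation": [0.37, -0.3, 0], "twist": 0, "hand": 1}
    - {"translation": [0.37, -0.3, 0], "twist": 0, "hand": 1}

```text
time: 2.1
tool_pos: [0.4245, -0.2351, 0.2536]
tool_rot: [0.0, 0.98, 0.201, 0.0]
contact_force: [1.2, -0.1, 0.1]
gripper_width: 0.998
grasp_force: 0.0
```

Run:
```python
from h import *
s=state();print(np.round(s["tool_pos"],3),np.round(s["joint_pos"],2))
cal=get_calibration("wrist");im=grab_frame("wrist"); cv2.imwrite("pics/w1.png",im[:,:,::-1])
print(np.round(cal["pose"],3).tolist())
for q,z in(("lid_a",.121),("jar_a",.092)):
    for r in regions_of("wrist",q)[:3]: print(q,round(r["score"],2),rect(cal,r["pixels"],z))
go((.443,-.19,.25),-67)
```

```text
[ 0.424 -0.235  0.254] [-0.66 -0.29  1.93  0.    1.5   0.51]
[[0.394, 0.87, 0.296, 0.501], [-0.919, 0.372, 0.128, -0.203], [0.001, -0.323, 0.946, 0.375], [0.0, 0.0, 0.0, 1.0]]
lid_a 0.63 (array([ 440.6, -200.7]), array([49.1, 48. ]), 23.2)
jar_a 0.93 (array([ 440.3, -200. ]), array([67.9, 56.5]), 20.2)
jar_a 0.77 (array([ 585.5, -211.2]), array([14.5, 30.7]), 23.2)
shift(x100mm) [ 0.35 -0.34  0.03] tool y at -66.5, twist units 0.09
```

View pics/w1.png

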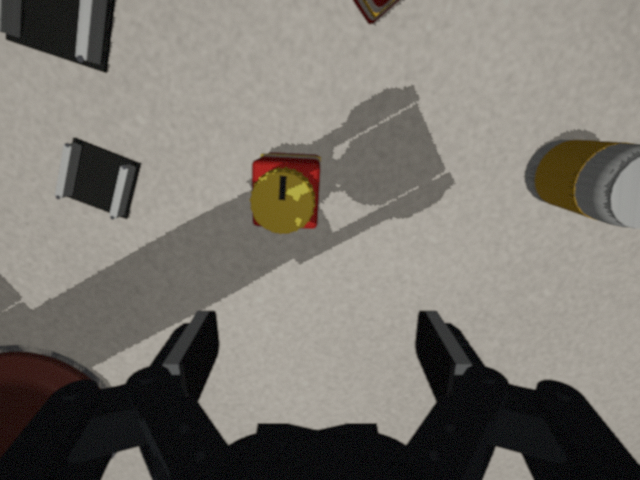

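The wrist view shows the near jar at (285,193), its sides square to the tool and its cap at about (0.4405,-0.2005). The other jar is at the top, (378,5). Next: down onto the near cap.

```bash
python3 -c "
from h import *
go((.4405,-.2005,.118),-67)"
```

```text
shift(x100mm) [ 0.28 -0.25  1.35] tool y at -66.5, twist units 0.09
```

apply_moves:
  targets:
    - {"translation": [0.28, -0.25, 0], "twist": 0, "hand": 1}
    - {"translation": [0, 0, 0.4], "twist": 0, "hand": 1}
    - {"translation": [0, 0, 0.4], "twist": 0, "hand": 1}
    - {"translation": [0, 0, 0.35], "twist": 0, "hand": 1}
    - {"translation": [0, 0, 0.2], "twist": 0, "hand": 1}
    - {"translation": [0, 0, 0], "twist": 0, "hand": 0.55}
    - {"translation": [0, 0, 0], "twist": 0, "hand": 0.55}
    - {"translation": [0, 0, 0], "twist": 0, "hand": 0.55}

```text
time: 3.05
tool_pos: [0.4406, -0.2039, 0.1204]
tool_rot: [0.001, 0.98, 0.201, 0.001]
contact_force: [-0.1, 1.2, 0.5]
gripper_width: 0.555
grasp_force: 19.6
```

apply_moves:
  targets:
    - {"translation": [0, 0, 0], "twist": 0, "hand": 0}
    - {"translation": [0, 0, 0], "twist": 0, "hand": 0}
    - {"translation": [0, 0, 0], "twist": 0, "hand": 0}
    - {"translation": [0, 0, 0], "twist": 0, "hand": 0}

```text
time: 3.45
tool_pos: [0.4407, -0.2034, 0.1204]
tool_rot: [0.001, 0.979, 0.202, 0.001]
contact_force: [-2.7, 1.0, 6.2]
gripper_width: 0.54
grasp_force: 61.1
```

Run:
```python
from h import *
s=state();print(s["tool_pos"],s["contact_force"],s["ft_torque"],s["gripper_width"],s["grasp_force"])
for c in("wrist",):
    im=grab_frame(c);cv2.imwrite("pics/w2.png",im[:,:,::-1])
```

```text
[ 0.4406827  -0.20344175  0.1204289 ] [-2.72669373  1.02357364  6.24985022] [ 0.22024401  0.34881892 -0.05312868] 0.5397097593576285 61.102774143218994
```

View pics/w2.png

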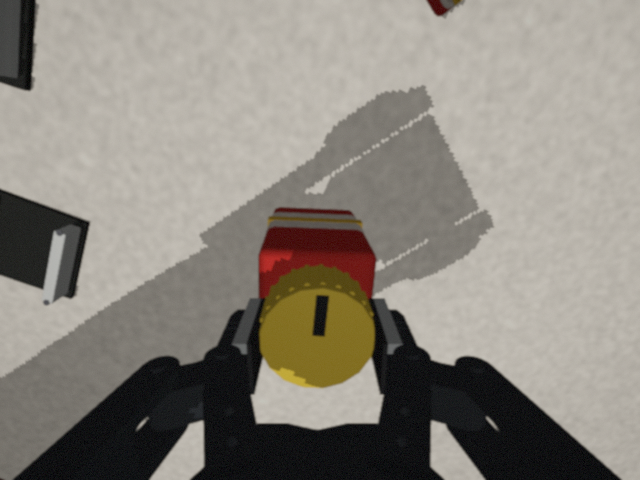

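The cap is held between the pads, its centre at about (318,325). Now a 5 mm tug.

apply_moves:
  targets:
    - {"translation": [0, 0, -0.02], "twist": 0, "hand": 0}
    - {"translation": [0, 0, -0.03], "twist": 0, "hand": 0}
    - {"translation": [0, 0, 0], "twist": 0, "hand": 0}
    - {"translation": [0, 0, 0], "twist": 0, "hand": 0}

```text
time: 3.9
tool_pos: [0.4401, -0.2031, 0.1236]
tool_rot: [0.001, 0.979, 0.202, 0.0]
contact_force: [0.6, -0.5, -0.2]
gripper_width: 0.541
grasp_force: 61.2
```

Run:
```python
from h import *
s=state();print(s["tool_pos"],s["contact_force"],s["ft_torque"],s["gripper_width"],s["grasp_force"])
im=grab_frame("wrist");cv2.imwrite("pics/w3.png",im[:,:,::-1])
a=cv2.imread("pics/w2.png");b=im[:,:,::-1]
# shift of red jar bottom/top edges and cap along a column
for col in (300,318,340):
    for n,i in(("before",a),("after",b)):
        h=cv2.cvtColor(np.ascontiguousarray(i),cv2.COLOR_BGR2HSV)[180:420,col].astype(int)
        red=((h[:,0]<8)|(h[:,0]>172))&(h[:,1]>150);yel=(abs(h[:,0]-25)<7)&(h[:,1]>150)
        r=np.nonzero(red)[0]+180;y=np.nonzero(yel)[0]+180
        print(col,n,"red",r.min(),r.max(),"yel",y[y>235].min(),y.max())
d=a[200:400,240:400];e=b[200:400,240:400]
cv2.imwrite("pics/cmp.png",cv2.resize(np.hstack([d,e]),None,fx=2.5,fy=2.5))
```

```text
[ 0.44008299 -0.20313817  0.12355227] [ 0.64924848 -0.47553012 -0.18377153] [-0.3210319  -0.20719191 -0.03233683] 0.5407505206267492 61.204891204833984
300 before red 209 266 yel 269 384
300 after red 208 266 yel 269 384
318 before red 210 264 yel 266 386
318 after red 208 263 yel 266 385
340 before red 211 269 yel 271 381
340 after red 209 269 yel 271 381
```

View pics/cmp.png

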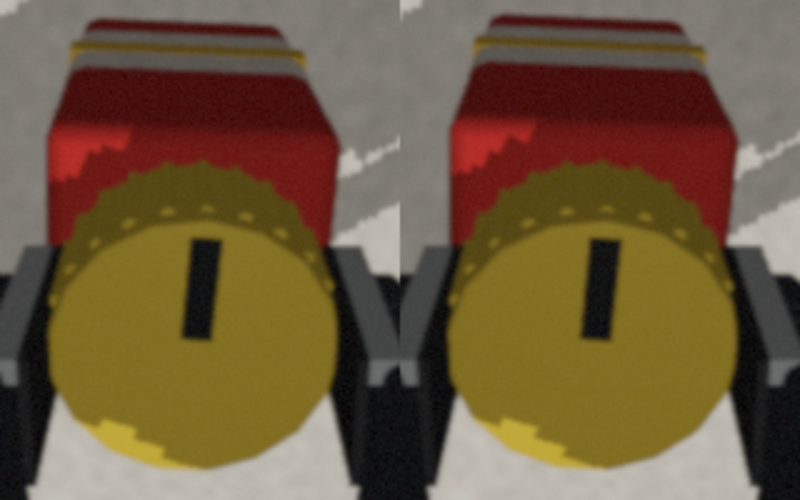

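Inconclusive: the tool rose only 3 mm. I'll lift a bit more (foot limit 35 mm).

apply_moves:
  targets:
    - {"translation": [0, 0, -0.03], "twist": 0, "hand": 0}
    - {"translation": [0, 0, -0.03], "twist": 0, "hand": 0}
    - {"translation": [0, 0, 0], "twist": 0, "hand": 0}
    - {"translation": [0, 0, 0], "twist": 0, "hand": 0}

```text
time: 4.35
tool_pos: [0.4392, -0.2023, 0.1285]
tool_rot: [-0.001, 0.979, 0.202, -0.001]
contact_force: [-1.1, 0.1, -4.3]
gripper_width: 0.541
grasp_force: 61.8
```

Run:
```python
from h import *
s=state();print(s["tool_pos"],s["contact_force"],s["ft_torque"],s["gripper_width"],s["grasp_force"])
im=grab_frame("wrist")
a=cv2.imread("pics/w2.png");b=np.ascontiguousarray(im[:,:,::-1])
g=[cv2.cvtColor(i,cv2.COLOR_BGR2GRAY).astype(np.float32) for i in(a,b)]
for n,(u0,u1,v0,v1) in dict(cap=(290,350,290,345),shoulder=(270,365,235,262),label=(280,355,205,240)).items():
    t=g[0][v0:v1,u0:u1]; R=cv2.matchTemplate(g[1][v0-15:v1+15,u0-15:u1+15],t,cv2.TM_CCOEFF_NORMED)
    _,m,_,p=cv2.minMaxLoc(R); print(n,p[0]-15,p[1]-15,round(m,3))
```

```text
[ 0.43916624 -0.20231399  0.12850105] [-1.11950356  0.08954766 -4.31667399] [ 0.04022633 -0.00564638 -0.00679286] 0.5411851904775086 61.80728316307068
cap 0 0 0.996
shoulder -2 -5 0.909
label -1 -3 0.982
```

Run:
```python
from h import *
s=state();print(s["tool_pos"],s["contact_force"])
im=grab_frame("wrist");a=cv2.imread("pics/w2.png");b=np.ascontiguousarray(im[:,:,::-1])
cv2.imwrite("pics/cmp2.png",cv2.resize(np.hstack([a[200:400,240:400],b[200:400,240:400]]),None,fx=2.5,fy=2.5))
# predicted image shift for drop of 6mm
cal=get_calibration("wrist");K=np.array(cal["camera_matrix"]);T=np.array(cal["pose"])
def pr(p):
    q=T[:3,:3].T@(np.array(p)-T[:3,3]);return np.array([K[0,2]+K[0,0]*q[0]/-q[2],K[1,2]-K[1,1]*q[1]/-q[2]])
x,y,z=s["tool_pos"];e=np.array([.92,.39])*.028
for dz in(-.028,-.06): print(dz,pr([x+e[0],y+e[1],z+dz]),pr([x+e[0],y+e[1],z+dz-.006]))
```

```text
[ 0.43919852 -0.2023493   0.12848643] [-0.41311764  0.72269082 -3.09636918]
-0.028 [315.56099497 250.27532595] [315.61721718 245.91309329]
-0.06 [315.82187791 230.03364327] [315.86177288 226.93822704]
```

View pics/cmp2.png

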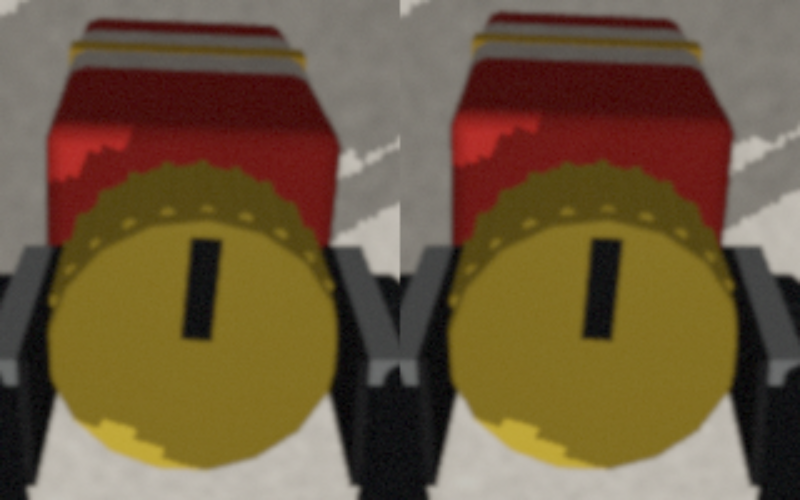

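In the lifted picture the jar has dropped relative to its cap by 3–5 px. A 6 mm play predicts 3–4.4 px, and the force went from about 0 to −4 N. So the near jar is the loose one, and its tug is done. Now I lower it, release, descend and grip its body.

apply_moves:
  targets:
    - {"translation": [0, 0, 0.04], "twist": 0, "hand": 0}
    - {"translation": [0, 0, 0.05], "twist": 0, "hand": 0}
    - {"translation": [0, 0, 0], "twist": 0, "hand": 0}
    - {"translation": [0, 0, 0], "twist": 0, "hand": 1}
    - {"translation": [0, 0, 0], "twist": 0, "hand": 1}
    - {"translation": [0, 0, 0], "twist": 0, "hand": 1}
    - {"translation": [0, 0, 0.2], "twist": 0, "hand": 1}
    - {"translation": [0, 0, 0.21], "twist": 0, "hand": 1}

```text
time: 5.25
tool_pos: [0.4408, -0.2035, 0.08]
tool_rot: [0.001, 0.979, 0.202, 0.001]
contact_force: [0.8, -0.3, -1.0]
gripper_width: 1.002
grasp_force: 0.0
```

apply_moves:
  targets:
    - {"translation": [0, 0, 0], "twist": 0, "hand": 0}
    - {"translation": [0, 0, 0], "twist": 0, "hand": 0}
    - {"translation": [0, 0, 0], "twist": 0, "hand": 0}
    - {"translation": [0, 0, 0], "twist": 0, "hand": 0}
    - {"translation": [0, 0, 0], "twist": 0, "hand": 0}

```text
time: 5.75
tool_pos: [0.4402, -0.2031, 0.0799]
tool_rot: [0.001, 0.979, 0.202, 0.0]
contact_force: [0.9, 0.4, -1.1]
gripper_width: 0.645
grasp_force: 63.3
```

Run:
```python
from h import *
s=state();print(np.round(s["tool_pos"],4),np.round(s["contact_force"],1),s["gripper_width"],np.round(s["joint_pos"],2))
go((.503,.05,.19),-84.4);go((.503,.05,.19),5.6)
```

```text
[ 0.4402 -0.2031  0.0799] [ 0.9  0.4 -1.1] 0.6450746181141258 [-0.59 -0.11  2.08 -0.    1.17  0.58]
shift(x100mm) [ 1.58 -2.08 -1.1 ] tool y at -66.7, twist units 3.08
shift(x100mm) [ 1.58 -2.08 -1.1 ] tool y at -66.7, twist units -12.63
```

apply_moves:
  targets:
    - {"translation": [0, 0, -0.2], "twist": 0, "hand": 0}
    - {"translation": [0, 0, -0.4], "twist": 0, "hand": 0}
    - {"translation": [0.12, -0.16, 0], "twist": 0, "hand": 0}
    - {"translation": [0.2, -0.27, 0], "twist": 0, "hand": 0}
    - {"translation": [0.2, -0.27, 0], "twist": 0, "hand": 0}
    - {"translation": [0.2, -0.27, 0], "twist": 0, "hand": 0}
    - {"translation": [0.1, -0.14, 0], "twist": 0, "hand": 0}
    - {"translation": [0, 0, 0], "twist": 0, "hand": 0}

```text
time: 6.55
tool_pos: [0.4712, -0.0666, 0.139]
tool_rot: [-0.0, 0.979, 0.203, -0.0]
contact_force: [1.0, 0.0, -3.3]
gripper_width: 0.643
grasp_force: 63.5
```

Run:
```python
from h import *
s=state();print(np.round(s["tool_pos"],4),np.round(s["contact_force"],1),s["gripper_width"],np.round(s["joint_pos"],2))
cal=get_calibration("wrist");im=grab_frame("wrist");cv2.imwrite("pics/w4.png",im[:,:,::-1])
for r in regions_of("wrist","cradle")[:3]: print(round(r["score"],2),[rect(cal,r["pixels"],z) for z in(0,.006,.028)],np.mean(np.nonzero(r["pixels"]),1))
for r in recognise("wrist","cradle"): print(r)
go((.503,.05,.14),-84.4)
```

```text
[ 0.4712 -0.0666  0.139 ] [ 1.   0.  -3.3] 0.6431077057940825 [-0.3  -0.21  2.06  0.    1.3   0.86]
0.94 [(array([498.3,  59.4]), array([ 92.6, 103.8]), 5.5), (array([499.4,  57.3]), array([ 90.4, 101.4]), 5.5), (array([503.6,  49.3]), array([82.6, 92.6]), 5.5)] [128.12909957 169.32079611]
0.8 [(array([349.8,  -0.5]), array([50.3, 83.9]), 86.6), (array([354.4,  -1.3]), array([49.2, 82. ]), 86.6), (array([371.1,  -4.2]), array([44.9, 74.9]), 86.6)] [318.76840268 190.17806226]
{'point': [0.5058, 0.059, 0.0063], 'score': 0.83}
{'point': [0.3671, 0.0027, 0.0083], 'score': 0.8}
shift(x100mm) [ 0.76 -0.97 -0.01] tool y at -66.8, twist units 3.08
```

View pics/w4.png

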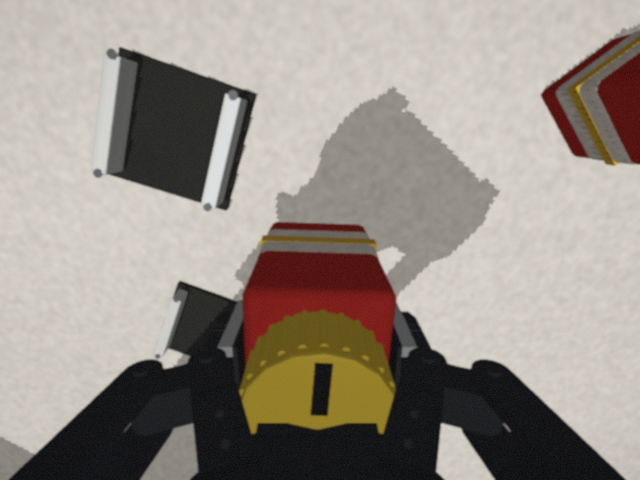

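Wrist view: cradle at (175,130). The wall-top centre lines run from about (112,53) to (99,173) and from (233,95) to (208,207). The jar is held by its body and the cap is untouched.

Run:
```python
from h import *
cal=get_calibration("wrist")
p=onplane(cal,[(112,53),(99,173),(233,95),(208,207)],.028)[:,:2]*1000
print(p.round(1),p.mean(0),np.linalg.norm((p[0]+p[1]-p[2]-p[3])/2))
for a,b in((0,1),(2,3)):
    d=p[a]-p[b];print(np.linalg.norm(d),np.degrees(np.arctan2(d[1],d[0])))
d=p[0]+p[1]-p[2]-p[3];print("across",np.degrees(np.arctan2(d[1],d[0])))
q=onplane(cal,[(255,93),(228,210)],.006)[:,:2]*1000;print(q)
c=p.mean(0)/1000; go((*c,.139),-84.5)
```

```text
[[536.2  91.2]
 [462.3  83.7]
 [542.6  17.4]
 [468.6  10.3]] [502.42262175  50.65845731] 73.90603342246203
74.28382165101029 5.8227165735533974
74.3468430720443 5.451066504226712
across 95.00201455492844
[[5.49243748e+02 9.23153832e+00]
 [4.64890448e+02 2.55423926e-01]]
shift(x100mm) [ 0.76 -0.98  0.  ] tool y at -66.8, twist units 3.10
```

apply_moves:
  targets:
    - {"translation": [0.19, -0.24, 0], "twist": 0, "hand": 0}
    - {"translation": [0.25, -0.32, 0], "twist": 0, "hand": 0}
    - {"translation": [0.22, -0.29, 0], "twist": 0, "hand": 0}
    - {"translation": [0.1, -0.13, 0], "twist": 0, "hand": 0}
    - {"translation": [0, 0, 0], "twist": 1, "hand": 0}
    - {"translation": [0, 0, 0], "twist": 1, "hand": 0}
    - {"translation": [0, 0, 0], "twist": 1, "hand": 0}
    - {"translation": [0, 0, 0], "twist": 0.1, "hand": 0}

```text
time: 7.5
tool_pos: [0.5025, 0.0505, 0.1392]
tool_rot: [0.0, 0.999, 0.047, -0.0]
contact_force: [0.4, -0.6, -3.5]
gripper_width: 0.65
grasp_force: 63.6
```

Run:
```python
from h import *
s=state();print(np.round(s["tool_pos"],4),np.round(s["contact_force"],1),s["gripper_width"],np.round(s["joint_pos"],2))
go((.5024,.0507,.086),-84.4)
```

```text
[0.5025 0.0505 0.1392] [ 0.4 -0.6 -3.5] 0.6499419294732661 [-0.05 -0.14  1.99 -0.    1.29  1.43]
shift(x100mm) [-0.   -0.    0.53] tool y at -84.6, twist units -0.04
```

apply_moves:
  targets:
    - {"translation": [0, 0, 0.2], "twist": 0, "hand": 0}
    - {"translation": [0, 0, 0.15], "twist": 0, "hand": 0}
    - {"translation": [0, 0, 0.1], "twist": 0, "hand": 0}
    - {"translation": [0, 0, 0.05], "twist": 0, "hand": 0}
    - {"translation": [0, 0, 0.03], "twist": 0, "hand": 0}
    - {"translation": [0, 0, 0], "twist": 0, "hand": 0}

```text
time: 8.1
tool_pos: [0.5028, 0.0515, 0.0866]
tool_rot: [0.0, 0.999, 0.048, 0.0]
contact_force: [-0.6, -0.1, -3.4]
gripper_width: 0.647
grasp_force: 63.9
```

apply_moves:
  targets:
    - {"translation": [0, 0, 0.02], "twist": 0, "hand": 0}
    - {"translation": [0, 0, 0], "twist": 0, "hand": 0}

```text
time: 8.3
tool_pos: [0.5035, 0.0516, 0.0859]
tool_rot: [0.0, 0.999, 0.048, 0.001]
contact_force: [-1.8, 0.7, 4.2]
gripper_width: 0.646
grasp_force: 64.4
```

apply_moves:
  targets:
    - {"translation": [0, 0, 0], "twist": 0, "hand": 1}
    - {"translation": [0, 0, 0], "twist": 0, "hand": 1}
    - {"translation": [0, 0, 0], "twist": 0, "hand": 1}
    - {"translation": [0, 0, -0.2], "twist": 0, "hand": 1}
    - {"translation": [0, 0, -0.2], "twist": 0, "hand": 1}
    - {"translation": [0, 0, 0], "twist": -1, "hand": 1}
    - {"translation": [0, 0, 0], "twist": -1, "hand": 1}
    - {"translation": [0, 0, 0], "twist": -1, "hand": 1}

```text
time: 9.1
tool_pos: [0.5027, 0.0515, 0.1246]
tool_rot: [0.0, 0.98, 0.199, 0.0]
contact_force: [-1.5, 0.1, -0.4]
gripper_width: 1.0
grasp_force: 0.0
```

apply_moves:
  targets:
    - {"translation": [0, 0, 0], "twist": -1, "hand": 1}
    - {"translation": [0, 0, 0], "twist": -1, "hand": 1}
    - {"translation": [0, 0, 0], "twist": -1, "hand": 1}
    - {"translation": [0, 0, 0], "twist": -1, "hand": 1}
    - {"translation": [0, 0, 0], "twist": -1, "hand": 1}
    - {"translation": [0, 0, 0], "twist": -1, "hand": 1}
    - {"translation": [0, 0, 0], "twist": -1, "hand": 1}

```text
time: 9.8
tool_pos: [0.5025, 0.0515, 0.1243]
tool_rot: [0.0, 0.853, 0.523, 0.0]
contact_force: [0.1, 0.2, 0.6]
gripper_width: 0.999
grasp_force: 0.0
```

Run:
```python
from h import *
s=state();print(np.round(s["tool_pos"],4),np.round(s["contact_force"],1),s["gripper_width"],np.round(s["joint_pos"],2))
cal=get_calibration("wrist");im=grab_frame("wrist");cv2.imwrite("pics/w5.png",im[:,:,::-1])
for r in regions_of("wrist","lid_a")[:2]: print(round(r["score"],2),rect(cal,r["pixels"],.127))
```

```text
[0.5025 0.0515 0.1243] [0.1 0.2 0.6] 0.9990913471342724 [-0.05 -0.12  2.   -0.    1.26  0.43]
0.78 (array([505.4,  55.6]), array([57.2, 47.6]), 72.1)
```

View pics/w5.png

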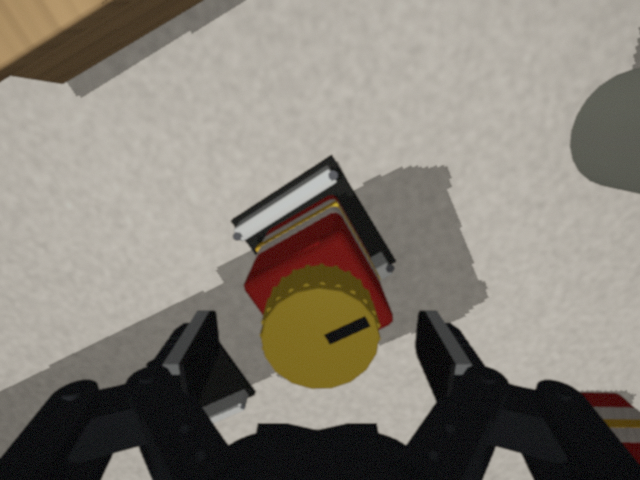

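The jar stands in the cradle, released, with its cap centred between the pads at (320,337). I grip it and screw clockwise.

apply_moves:
  targets:
    - {"translation": [0, 0, 0], "twist": 0, "hand": 0}
    - {"translation": [0, 0, 0], "twist": 0, "hand": 0}
    - {"translation": [0, 0, 0], "twist": 0, "hand": 0}
    - {"translation": [0, 0, 0], "twist": 0, "hand": 0}
    - {"translation": [0, 0, 0], "twist": 0, "hand": 0}
    - {"translation": [0, 0, 0], "twist": 0.5, "hand": 0}
    - {"translation": [0, 0, 0], "twist": 1, "hand": 0}
    - {"translation": [0, 0, 0], "twist": 1, "hand": 0}

```text
time: 10.7
tool_pos: [0.5026, 0.0515, 0.1246]
tool_rot: [0.0, 0.913, 0.409, 0.0]
contact_force: [-0.5, 0.0, 2.9]
gripper_width: 0.539
grasp_force: 61.2
```

apply_moves:
  targets:
    - {"translation": [0, 0, 0], "twist": 1, "hand": 0}
    - {"translation": [0, 0, 0], "twist": 1, "hand": 0}
    - {"translation": [0, 0, 0], "twist": 1, "hand": 0}
    - {"translation": [0, 0, 0], "twist": 1, "hand": 0}
    - {"translation": [0, 0, 0], "twist": 1, "hand": 0}
    - {"translation": [0, 0, 0], "twist": 1, "hand": 0}
    - {"translation": [0, 0, 0], "twist": 1, "hand": 0}

```text
time: 11.4
tool_pos: [0.5025, 0.052, 0.1246]
tool_rot: [-0.001, 0.997, 0.071, 0.0]
contact_force: [-0.9, 2.1, 2.5]
gripper_width: 0.54
grasp_force: 61.2
```

Run:
```python
from h import *
s=state();print(np.round(s["tool_pos"],4),np.round(s["contact_force"],1),np.round(s["ft_torque"],2),s["gripper_width"],np.round(s["joint_pos"],2))
```

```text
[0.5025 0.052  0.1246] [-0.9  2.1  2.5] [0.31 0.07 0.11] 0.5395799182864582 [-0.04 -0.12  2.    0.    1.26  1.38]
```

Turned 0.95 rad, light torque. I go on in smaller steps while watching the torque.

apply_moves:
  targets:
    - {"translation": [0, 0, 0], "twist": 1, "hand": 0}
    - {"translation": [0, 0, 0], "twist": 1, "hand": 0}
    - {"translation": [0, 0, 0], "twist": 0.5, "hand": 0}

```text
time: 11.7
tool_pos: [0.5026, 0.0522, 0.1245]
tool_rot: [-0.001, 0.999, -0.053, 0.0]
contact_force: [0.2, 1.7, 0.9]
gripper_width: 0.538
grasp_force: 61.2
```

Run:
```python
from h import *
s=state();print(np.round(s["contact_force"],1),np.round(s["ft_torque"],2),np.round(s["joint_pos"],3),s["joint_efforts"][5])
```

```text
[0.2 1.7 0.9] [ 0.46 -0.04  0.14] [-4.500e-02 -1.200e-01  2.004e+00  2.000e-03  1.257e+00  1.633e+00] -0.07297888398170471
```

apply_moves:
  targets:
    - {"translation": [0, 0, 0], "twist": 0.7, "hand": 0}
    - {"translation": [0, 0, 0], "twist": 0.5, "hand": 0}

```text
time: 11.9
tool_pos: [0.5026, 0.0523, 0.1245]
tool_rot: [-0.001, 0.994, -0.113, 0.0]
contact_force: [1.0, 3.4, 0.7]
gripper_width: 0.541
grasp_force: 61.1
```

Run:
```python
from h import *
s=state();print(np.round(s["contact_force"],1),np.round(s["ft_torque"],2),np.round(s["joint_pos"],3),s["joint_efforts"][5])
```

```text
[1.  3.4 0.7] [ 0.5  -0.07  0.14] [-4.500e-02 -1.200e-01  2.004e+00  2.000e-03  1.256e+00  1.752e+00] -0.18501443322747946
```

apply_moves:
  targets:
    - {"translation": [0, 0, 0], "twist": 0.7, "hand": 0}
    - {"translation": [0, 0, 0], "twist": 0.5, "hand": 0}

```text
time: 12.1
tool_pos: [0.5033, 0.0528, 0.1247]
tool_rot: [-0.002, 0.985, -0.172, 0.001]
contact_force: [3.3, 4.4, -0.1]
gripper_width: 0.542
grasp_force: 61.3
```

Run:
```python
from h import *
s=state();print(np.round(s["contact_force"],1),np.round(s["ft_torque"],2),np.round(s["joint_pos"],3),s["joint_efforts"][5])
```

```text
[ 3.3  4.4 -0.1] [ 1.2  -0.7   0.42] [-0.044 -0.12   2.004  0.004  1.255  1.871] 0.08566726231947541
```

apply_moves:
  targets:
    - {"translation": [0, 0, 0], "twist": 0.6, "hand": 0}
    - {"translation": [0, 0, 0], "twist": 0.4, "hand": 0}

```text
time: 12.3
tool_pos: [0.504, 0.0537, 0.125]
tool_rot: [-0.003, 0.975, -0.22, 0.002]
contact_force: [5.4, 6.7, 0.3]
gripper_width: 0.54
grasp_force: 61.6
```

Run:
```python
from h import *
s=state();print(np.round(s["contact_force"],1),np.round(s["ft_torque"],2),np.round(s["joint_pos"],3),s["joint_efforts"][5])
```

```text
[5.4 6.7 0.3] [ 1.65 -1.01  1.08] [-0.044 -0.12   2.003  0.006  1.253  1.97 ] 0.7718825899064541
```

Torque climbed to 1.1 N·m, well above the 0.15 drag, so the cap is at its stop. I release and look.

apply_moves:
  targets:
    - {"translation": [0, 0, 0], "twist": 0, "hand": 0}
    - {"translation": [0, 0, 0], "twist": -0.3, "hand": 0}
    - {"translation": [0, 0, 0], "twist": 0, "hand": 1}
    - {"translation": [0, 0, 0], "twist": 0, "hand": 1}
    - {"translation": [0, 0, 0], "twist": 0, "hand": 1}
    - {"translation": [0, 0, 0], "twist": -1, "hand": 1}
    - {"translation": [0, 0, 0], "twist": -1, "hand": 1}
    - {"translation": [0, 0, 0], "twist": -1, "hand": 1}

```text
time: 13.1
tool_pos: [0.5022, 0.0513, 0.1241]
tool_rot: [0.0, 0.998, -0.055, -0.0]
contact_force: [-0.3, 0.3, 1.0]
gripper_width: 1.002
grasp_force: 0.0
```

Run:
```python
from h import *
s=state();print(np.round(s["tool_pos"],4),np.round(s["contact_force"],1),s["gripper_width"],np.round(s["joint_pos"],2))
cal=get_calibration("wrist");im=grab_frame("wrist");cv2.imwrite("pics/w6.png",im[:,:,::-1])
for q,z in(("lid_a",.127),("jar_a",.098)):
  for r in regions_of("wrist",q)[:1]: print(q,round(r["score"],2),rect(cal,r["pixels"],z))
go((.5024,.0507,.086),-84.4)
```

```text
[0.5022 0.0513 0.1241] [-0.3  0.3  1. ] 1.0023786830544386 [-0.05 -0.12  2.   -0.    1.26  1.64]
lid_a 0.68 (array([510.3,  53.7]), array([56.3, 48. ]), 0.6)
jar_a 0.91 (array([505.1,  55.7]), array([59.1, 96.6]), 86.3)
shift(x100mm) [0.   0.01 0.38] tool y at -96.7, twist units -2.14
```

View pics/w6.png

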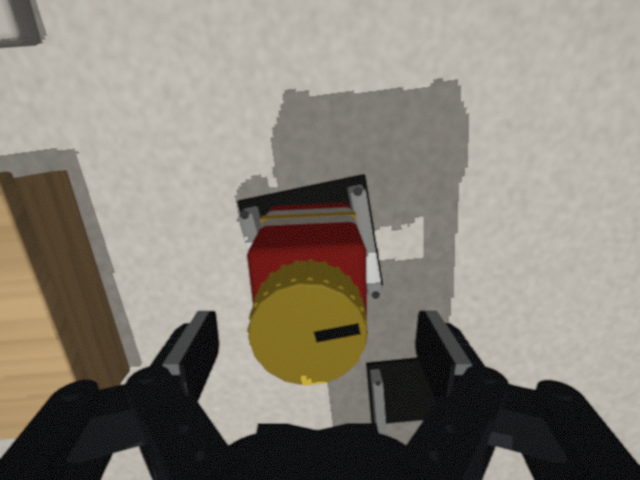

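The jar's sides are square to the tool (it turned about 11° in the channel). The cap mark turned about 69° relative to the jar, roughly 1.21 rad, which is within the stated range and so agrees with the stop. Next: grip the body, square it up and lift.

apply_moves:
  targets:
    - {"translation": [0, 0, 0.2], "twist": 0, "hand": 1}
    - {"translation": [0, 0, 0.18], "twist": 0, "hand": 1}
    - {"translation": [0, 0, 0], "twist": 0, "hand": 0}
    - {"translation": [0, 0, 0], "twist": 0, "hand": 0}
    - {"translation": [0, 0, 0], "twist": 0, "hand": 0}
    - {"translation": [0, 0, 0], "twist": 0, "hand": 0}
    - {"translation": [0, 0, 0], "twist": -0.8, "hand": 0}
    - {"translation": [0, 0, 0], "twist": -0.8, "hand": 0}

```text
time: 14.05
tool_pos: [0.5026, 0.0514, 0.0872]
tool_rot: [0.0, 1.0, 0.024, 0.0]
contact_force: [-1.0, -0.5, -2.4]
gripper_width: 0.652
grasp_force: 63.0
```

apply_moves:
  targets:
    - {"translation": [0, 0, -0.1], "twist": 0, "hand": 0}
    - {"translation": [0, 0, -0.3], "twist": 0, "hand": 0}
    - {"translation": [0, 0, -0.4], "twist": 0, "hand": 0}
    - {"translation": [0, 0, -0.2], "twist": 0, "hand": 0}
    - {"translation": [0, 0, 0], "twist": 0, "hand": 0}

```text
time: 14.55
tool_pos: [0.5052, 0.0514, 0.1918]
tool_rot: [0.0, 1.0, 0.022, 0.005]
contact_force: [0.6, -0.3, -3.1]
gripper_width: 0.648
grasp_force: 64.5
```

Run:
```python
from h import *
s=state();print(np.round(s["tool_pos"],4),np.round(s["contact_force"],1),s["gripper_width"],np.round(s["joint_pos"],2))
im=grab_frame("side")
for q in("jar_a","lid_a"):
  for r in recognise("side",q): print(q,round(r["score"],2),np.round(r["point"],3))
go((.495,.31,.186),-90)
```

```text
[0.5052 0.0514 0.1918] [ 0.6 -0.3 -3.1] 0.6484841309512854 [-0.05 -0.19  1.95  0.    1.37  1.48]
jar_a 0.8 [0.508 0.076 0.165]
jar_a 0.67 [ 0.629 -0.183  0.067]
jar_a 0.62 [ 0.632 -0.189  0.118]
lid_a 0.69 [ 0.632 -0.191  0.118]
lid_a 0.64 [0.524 0.06  0.228]
shift(x100mm) [ 0.05 -2.58 -0.01] tool y at -87.4, twist units 0.45
```

apply_moves:
  targets:
    - {"translation": [0, -0.2, 0], "twist": 0, "hand": 0}
    - {"translation": [0, -0.4, 0], "twist": 0, "hand": 0}
    - {"translation": [0, -0.45, 0], "twist": 0, "hand": 0}
    - {"translation": [0, -0.45, 0], "twist": 0, "hand": 0}
    - {"translation": [0, -0.45, 0], "twist": 0, "hand": 0}
    - {"translation": [0, -0.4, 0], "twist": 0, "hand": 0}
    - {"translation": [0, -0.2, 0], "twist": 0, "hand": 0}
    - {"translation": [0, 0, 0], "twist": 0, "hand": 0}

```text
time: 15.5
tool_pos: [0.4889, 0.3082, 0.1834]
tool_rot: [0.001, 1.0, 0.024, -0.002]
contact_force: [0.0, -0.4, -3.5]
gripper_width: 0.654
grasp_force: 64.6
```

apply_moves:
  targets:
    - {"translation": [0, 0, 0.2], "twist": 0, "hand": 0}
    - {"translation": [0, 0, 0.15], "twist": 0, "hand": 0}
    - {"translation": [0, 0, 0.07], "twist": 0, "hand": 0}
    - {"translation": [0, 0, 0.04], "twist": 0, "hand": 0}
    - {"translation": [0, 0, 0], "twist": 0, "hand": 0}

```text
time: 16.0
tool_pos: [0.4905, 0.3054, 0.1412]
tool_rot: [0.001, 1.0, 0.022, -0.001]
contact_force: [-3.6, -1.1, 3.8]
gripper_width: 0.655
grasp_force: 64.5
```

apply_moves:
  targets:
    - {"translation": [0, 0, 0], "twist": 0, "hand": 1}
    - {"translation": [0, 0, 0], "twist": 0, "hand": 1}
    - {"translation": [0, 0, 0], "twist": 0, "hand": 1}
    - {"translation": [0, 0, -0.2], "twist": 0, "hand": 1}
    - {"translation": [0, 0, -0.4], "twist": 0, "hand": 1}
    - {"translation": [0, 0, -0.4], "twist": 0, "hand": 1}
    - {"translation": [0, 0, -0.2], "twist": 0, "hand": 1}
    - {"translation": [0, 0, 0], "twist": 0, "hand": 1}

```text
time: 16.8
tool_pos: [0.4928, 0.3071, 0.2654]
tool_rot: [-0.002, 1.0, 0.023, 0.004]
contact_force: [0.7, 0.3, 0.2]
gripper_width: 0.998
grasp_force: 0.0
```

Run:
```python
from h import *
s=state();print(np.round(s["tool_pos"],4),np.round(s["contact_force"],1),s["gripper_width"])
im=grab_frame("scene");cv2.imwrite("pics/end.png",im[:,:,::-1])
for q in("jar_a","lid_a"):
  for r in recognise("scene",q)[:2]: print(q,round(r["score"],2),np.round(r["point"],3))
```

```text
[0.4928 0.3071 0.2654] [0.7 0.3 0.2] 0.99773086854068
jar_a 0.88 [ 0.649 -0.182  0.092]
jar_a 0.73 [0.517 0.31  0.15 ]
lid_a 0.97 [0.502 0.31  0.18 ]
lid_a 0.71 [ 0.639 -0.194  0.12 ]
```

View pics/end.png

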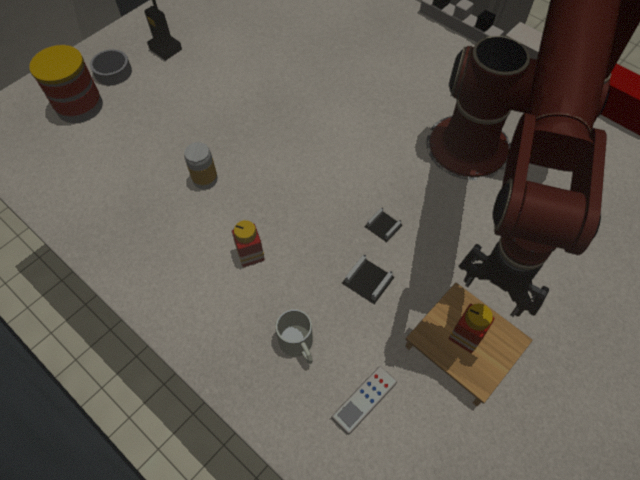

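The jar stands upright on the shelf at (473,327), the other jar at (247,243) hasn't moved, the bystanders are in place and the gripper is clear. Handing in.

```bash
python3 -c "
from plant import *
print(job_done())"
```

```text
the job is handed in; nothing more can be done
None
```

I found the near jar's cap was the loose one, screwed it to its stop in the larger cradle, stood the jar upright on the shelf and handed the job in; `job_done()` gave no verdict, but the last picture showed the other jar, mug, can and remote where they started.

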